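# Pack the last memory module and lock the carrier

### The job

Take the memory module from the small inspection stand and lower it edgewise, contacts down, into the one empty slot of the carrier until it sits fully home on the slot floor. Then slide the carrier's lock bar by its grip over the modules all the way to its end stop. Leave the two modules already packed in their slots and everything else on the bench where it is.

Things in the scene. Friction and masses are not known exactly. Their poses are not given: they have to be found in the camera images.
- module: The memory module to pack: flat green board in a plain aluminium heat spreader, 133 mm long (x), 7 mm thick (y; bottom 5 mm is a bare contact edge, 3 mm thick), 32 mm tall (z), 60 g. Origin: middle of its bottom (contact) edge. It starts upright in the stand, bottom 10 mm and top 42 mm over the table. Either end may go either way round.
- stand: White inspection stand, fixed, base 160 x 60 x 10 mm, with a 9.5 mm wide slot along its x between black guides that reach 20 mm above the table, only at 35 to 65 mm either side of the middle (the middle 70 mm is open). Origin: centre of its underside.
- carrier: Grey carrier, fixed. Origin: on the table under the middle of its 3 slots. Plate 8 mm thick, x -105 to 85, y -165 to 55 mm. Slots run along x at y = -36, 0, 36 mm: 142 long, 10.5 wide, flared mouths, floor = plate top. Guides rise 17 mm above the floor, only 35 to 65 mm either side of the middle. Module faces are 29 mm apart: open the gripper partly. Lock rail along the -x end, 58 mm high.
- free_slot: The floor of the one empty slot (a thin dark liner strip lies there), fixed in the carrier; which of the three slots it is varies. Origin: middle of the slot floor, 8 mm above the table; x along the slot, z up. A seated module has its origin here and its top 32 mm above, 40 mm over the table.
- lock (a joint): Slide of the lock bar along the carrier's +y, in m: about 0 to 0.02 at the start (open, bar clear of the slots), 0.112 at its end stop (locked, bar over the -x ends of all three modules). It takes about 3 N and stays where it is left.
- lock_grip (a point): Centre of the top of the lock bar's black grip; moves with the bar. Grip: 18 (x) by 16 (y) by 34 mm high block, top 82 mm over the table, on a flat steel bar whose top is 48 mm over the table, 90 mm long (45 mm either side of the grip along y), reaching 9 mm to -x and 34 mm to +x of the grip's centre. It passes 3 mm over seated modules. Axes as the carrier's: +y locks.
- packed_a: One of two modules, same as module, already standing in the carrier's other two slots; stays there. Same origin and axes as module.
- packed_b: One of two modules, same as module, already standing in the carrier's other two slots; stays there. Same origin and axes as module.
- tape: Loose roll of tape lying flat, 80 mm across, 19 mm high. Not part of the job.
- jar: Loose jar, 44 mm across, 70 mm high. Not part of the job.
- brush: Loose hand brush. Not part of the job.
- driver: Loose screwdriver. Not part of the job.
- scanner: Loose black barcode scanner on a small foot, 85 mm high. Not part of the job.
Things that resemble listed ones, but are neither listed nor needed, are in the scene too. What is shaped like the module but blue or purple is not meant.

How it is judged:
By the outcome, as a careful person would: the job done as asked, in the order asked, and still so for the second after the job is handed in, with the robot touching nothing.
It also fails if it takes over 51 s, if anything falls off the work surface, if the arm or the gripper's body presses on something with over 40 N, if the wrist force passes 120 N, or if a joint passes its speed limit or range.

### The arm

A 6-joint arm with a two-finger parallel gripper is mounted at the origin on the work surface. World frame = base frame: x ahead of the robot, y to its left, z up, the work surface at z = 0. Lengths are in mm, angles in rad, forces in N, time in s.
With the tool pointing down it reaches from about 300 to 750 mm from the base axis. Payload 8.5 kg.
Tool frame: the origin (TCP) lies between the finger pads; the fingertips stand tips_ahead ahead of it and the grasp point (between the pads) lies 6 mm ahead of it (tips_ahead is the distance from the TCP to the fingertips, in mm); z points along the fingers, y is the line along which they close (so a half turn about z gives the same grasp; the last joint's range is limited). The gripper opens to 85 mm and grips with 20 to 120 N. Pads are 22 mm wide; open, the fingers measure 114 mm over their backs; the gripper's body (76 mm by 85 mm) begins 54 mm behind the grasp point. The pads swing forward as they close: fully open they stand 13 mm farther back than shut.
Start: joints at [-1.394, 0.381, 1.297, -0, 1.464, -0.215], TCP at [210.012, -508.307, 256.322] pointing down, gripper open.
Joint ranges: [-3.11, 3.11], [-0.89, 2.33], [0.22, 2.48], [-1.42, 4.56], [0.17, 2.85], [-2.88, 2.88]. Speed limits (rad/s): [2.39, 2.39, 3.14, 3.14, 3.14, 3.14].

### API

Orientations are given as a rotation vector (axis times angle).
In Python, from bench import get_obs, camera, job_done, tips_ahead gives the robot as it stands.
- The arm moves only by the tool step_arm, never from a script. Its argument "series" is a list of rows, each a list of 2 entries, a list of its own where there are three numbers: the shift along the tool's x, y, z in mm, then the turn about the tool's z in rad. In form: [[[tx, ty, tz], spin], ...]. A call has 1 to 20 rows; each row is the pose to reach, as a shift and turn from the pose commanded when the call began, along the tool's axes at that moment; what a row does not reach only later rows make up. A row lasts 1/12 s, in which the tool goes at most 41.7 mm and 7.16 degrees, less where a joint would pass 70% of its speed; a pose out of reach is approached as far as the arm can. A call with a gripper value outside its range is refused whole. "gripper" is the finger opening in mm, from 0 to 85.4, set as the call begins (left out, the last holds). The fingers move at their own pace and stop on an object; "squeeze" is the grip in N (left out, the last holds). Time passes only in rows, so rows that repeat a pose let the fingers close. It gives the time, the measured TCP pose, the force, the opening and the grip force at its end, in the units of the state.
- get_obs(): the state, without advancing time (a new reading comes with each control period).
- camera(name): name is "scene" or "top"; returns a dict with "pixels" (384x512x3 uint8, red, green, blue), "range_z" (384x512 float32, mm along the optical axis (not along the pixel's ray), 0 where there is no reading), "mtx" (3x3 intrinsics, pixels), "k1" (the pictures are not rectified: a ray, as slopes to the right and down, at radius r is drawn at 1 + k1 r^2 times it, then the intrinsics apply), "view" (4x4, takes a point from world to camera coordinates). Camera axes: x right, y down, z forward; pixel columns grow to the right and rows downward; lengths in mm; the calibration is good to about 2 mm. A picture is of the moment at which its call begins.
- job_done(): hands the job in; it is judged then, once.
The state is a dict: "time": time; "q": joint angles; "joint_velocities": joint speeds; "joint_torque": joint torques, N m; "eef_pos": TCP position; "orientation": TCP orientation; "contact_force": force on the tool from outside, world axes, zero at the start; "moment": the same for the moment, N m; "width": opening from 0.0 (shut) to 1.0 (fully open); "grip_force": force on a finger pad.
Only numpy, scipy, OpenCV 4.12 (cv2) and the standard library are available. Lean on these libraries where they do the work, as an engineer would, in place of code of your own. Each camera call takes 0.05 s, during which the arm holds its last target. There are 200 camera calls.

## Working session

There is one attempt and no reset: what is moved stays moved. The work goes in short steps, Python scripts to look and compute and a tool call to move; the robot and the scene stay as the last step left them, time stands still between calls to the robot, and variables do not carry over. Pictures are saved under pics/ and viewed, at most 10 in all, crops included, and the job is handed in when it is done.

Besides the shell and the picture viewer there is one more tool, called in YAML: its name, and indented under it one key for each argument. step_arm: Moves the arm, as the interface text tells. Its arguments: {"type":"object","properties":{"series":{"type":"array"},"gripper":{"type":"number"},"squeeze":{"type":"number"}},"required":["series"]}

```bash
mkdir -p pics; cat > h.py <<'E'
import numpy as np, cv2
from bench import get_obs, camera, tips_ahead
def pts(c):
    # world xyz per pixel
    K=np.array(c["mtx"],float); h,w=c["range_z"].shape
    u,v=np.meshgrid(np.arange(w),np.arange(h))
    p=np.stack([u,v],-1).reshape(-1,1,2).astype(float)
    n=cv2.undistortPoints(p,K,np.array([c["k1"],0,0,0,0.])).reshape(h,w,2)
    z=c["range_z"]; P=np.dstack([n[...,0]*z,n[...,1]*z,z])
    T=np.linalg.inv(np.array(c["view"]))
    return P@T[:3,:3].T+T[:3,3]
E
python3 - <<'E'
from h import *
print(get_obs(), tips_ahead if not callable(tips_ahead) else tips_ahead())
for n in("top","scene"):
    c=camera(n); np.savez("c_"+n,**c)
    cv2.imwrite(f"pics/{n}0.png",cv2.resize(c["pixels"][...,::-1],(800,600),interpolation=cv2.INTER_CUBIC)); print(np.linalg.inv(c["view"]).round(2),c["k1"],c["mtx"])
E
```

```text
{'time': 0.0, 'q': array([-1.39427546e+00,  3.81190083e-01,  1.29828925e+00,  3.32109205e-06,
        1.46360276e+00, -2.15270888e-01]), 'joint_velocities': array([ 0.00048323, -0.00055477, -0.00181713, -0.00137336, -0.00186388,
        0.00078775]), 'joint_torque': array([ 9.53933486e-04, -4.48451221e+01, -2.31273580e+01, -9.35184789e-05,
        4.73926644e-03, -4.30980197e-05]), 'eef_pos': array([ 209.97971342, -508.04758035,  255.70532563]), 'orientation': array([-3.08004506e+00, -6.11206027e-01, -5.04883506e-05]), 'contact_force': array([ 0.18979043, -0.20143594,  0.44354403]), 'moment': array([-0.03219408, -0.03585612,  0.03603567]), 'grip_force': 0.0, 'width': 0.9978145190163424} 25.0
[[-1.00000e-02 -9.90000e-01  1.10000e-01  4.44190e+02]
 [-1.00000e+00  1.00000e-02  2.00000e-02  5.67000e+00]
 [-3.00000e-02 -1.10000e-01 -9.90000e-01  1.26576e+03]
 [ 0.00000e+00  0.00000e+00  0.00000e+00  1.00000e+00]] -0.14407967113895656 [[411.37026007   0.         255.85629462]
 [  0.         411.37026007 193.42687881]
 [  0.           0.           1.        ]]
[[ 7.20000e-01  4.60000e-01 -5.10000e-01  1.06221e+03]
 [ 6.90000e-01 -4.80000e-01  5.40000e-01 -5.11750e+02]
 [ 0.00000e+00 -7.50000e-01 -6.60000e-01  6.99120e+02]
 [ 0.00000e+00  0.00000e+00  0.00000e+00  1.00000e+00]] -0.10768618376087058 [[349.53002289   0.         252.80989653]
 [  0.         349.53002289 184.39300752]
 [  0.           0.           1.        ]]
```

View pics/top0.png

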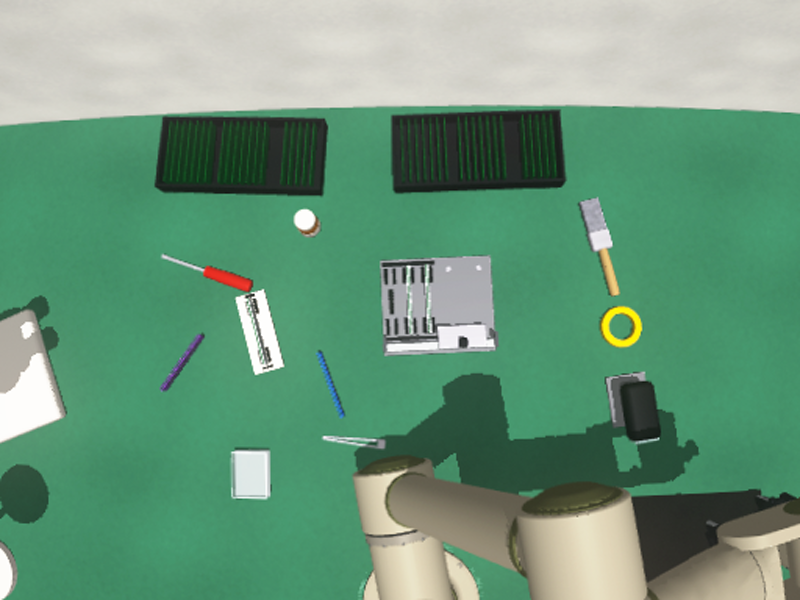

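View pics/scene0.png

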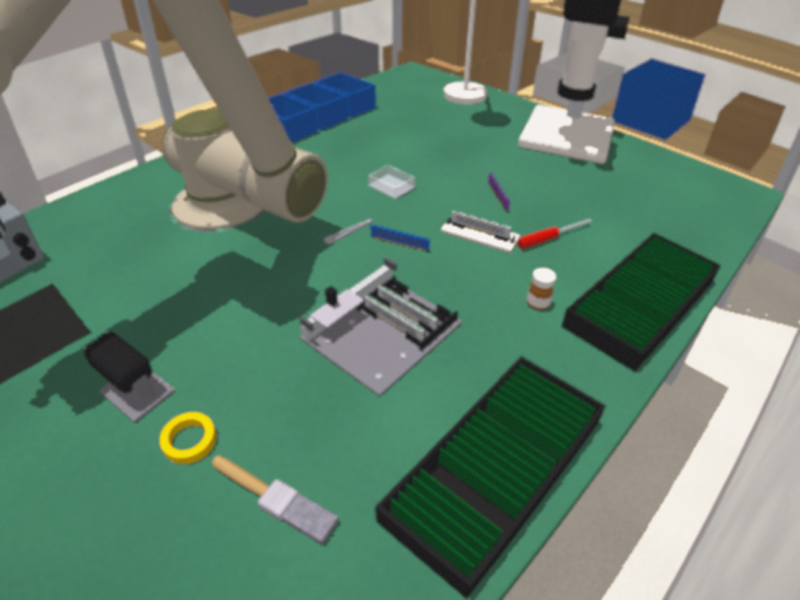

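Top view shows the stand with the module at about (260,332), and the carrier at (438,305). The carrier's free slot is the leftmost (+y), and the lock grip is at (463,341). Next I'll measure these.

```bash
python3 - <<'E'
from h import *
C={n:dict(np.load(f"c_{n}.npz")) for n in("top","scene")}
P={n:pts(C[n]) for n in C}
def line(q):
    vx,vy,x,y=cv2.fitLine(q.astype(np.float32),cv2.DIST_HUBER,0,.01,.01).ravel(); return np.degrees(np.arctan2(vy,vx)).round(2)
for n in C:
    p=P[n]; X,Y,Z=p[...,0],p[...,1],p[...,2]; hsv=cv2.cvtColor(C[n]["pixels"],cv2.COLOR_RGB2HSV)
    val=C[n]["range_z"]>0
    for nm,cx,cy,r in(("stand",440,300,120),("car",450,-60,170)):
        near=val&(abs(X-cx)<r)&(abs(Y-cy)<r)
        print(n,nm,"hist",np.histogram(Z[near],[-20,-4,4,7,12,17,22,30,36,40,44,50,56,62,78,90])[0])
    tab=val&(abs(X-400)<200)&(abs(Y-100)<300)&(abs(Z)<4);print("table z",np.median(Z[tab]))
    s=val&(abs(X-440)<120)&(abs(Y-300)<120)&(hsv[...,1]<60)&(hsv[...,2]>120)&(Z>4)
    k,l,st,ce=cv2.connectedComponentsWithStats((s).astype(np.uint8),connectivity=8)
    i=1+np.argmax(st[1:,4]); print("stand cc",st[i],p[l==i].mean(0))
    q=p[(l==i)&(Z<16)][:,:2]; print(" base rect",cv2.minAreaRect(q.astype(np.float32)))
    c0=p[l==i].mean(0)
    m=val&(np.hypot(X-c0[0],Y-c0[1])<90)&(Z>30)&(Z<50); q=p[m]; print(" module top n",m.sum(),q.mean(0),line(q[:,:2]),cv2.minAreaRect(q[:,:2].astype(np.float32)))
    m=val&(abs(X-450)<150)&(abs(Y+60)<150)&(Z>70)&(Z<90); print(" grip top",m.sum(),p[m].mean(0), p[m].min(0),p[m].max(0))
    m=val&(abs(X-450)<150)&(abs(Y+60)<150)&(Z>4)&(hsv[...,1]<70); q=p[m][:,:2]; print(" carrier rect",cv2.minAreaRect(q.astype(np.float32)),m.sum())
    m=val&(abs(X-450)<150)&(abs(Y+60)<150)&(Z>32)&(Z<44)
    k,l,st,ce=cv2.connectedComponentsWithStats(m.astype(np.uint8))
    for i in range(1,k):
        if st[i,4]>15: q=p[l==i]; print("  packed",st[i,4],q.mean(0).round(1),line(q[:,:2]),q.min(0).round(),q.max(0).round())
c=C["top"]["pixels"]
a=cv2.resize(c[155:240,235:325],None,fx=6,fy=6,interpolation=cv2.INTER_CUBIC);b=cv2.resize(c[175:245,145:190],None,fx=5.5,fy=6,interpolation=cv2.INTER_CUBIC)
o=np.zeros((510,540+b.shape[1],3),np.uint8);o[:,:540]=a;o[:b.shape[0],540:]=b
cv2.imwrite("pics/crop.png",o[...,::-1]);print(o.shape)
E
```

```text
top stand hist [ 733 4257  255  332   70   31   35   40   39   43    3    0    0    0
    0]
top car hist [1239 7874  971  982   68   76  119   31  169  186  347   53   29   11
   26]
table z -0.7472794727837027
stand cc [154 202  28  38 622] [505.56074641 309.94730438  12.78354746]
 base rect ((508.438720703125, 311.7449951171875), (117.03655242919922, 62.65689468383789), 15.6062650680542)
 module top n 133 [528.06783847 316.29171104  39.16398979] 15.63 ((527.77783203125, 316.4882507324219), (131.79869079589844, 8.823336601257324), 15.757737159729004)
 grip top 30 [502.73759779 -80.24100625  81.04262917] [493.48567607 -86.57134349  73.49281002] [510.54577423 -74.69219177  87.38221898]
 carrier rect ((449.3848571777344, -58.13929748535156), (292.3409423828125, 297.89105224609375), 89.46907806396484) 3642
  packed 63 [560.   18.6  38.7] 2.55 [522.  15.  32.] [598.  23.  43.]
  packed 62 [561.4 -17.3  38.6] 2.35 [525. -21.  33.] [598. -13.  43.]
  packed 25 [ 503.3 -133.3   40.3] -87.71 [ 497. -140.   37.] [ 509. -122.   44.]
  packed 149 [497.   11.9  40.3] -88.48 [490. -45.  34.] [50
[... 451 characters left out ...]
4.8127479   37.85519477] 15.33 ((530.0308227539062, 315.79351806640625), (133.7932891845703, 11.436105728149414), 15.839040756225586)
 grip top 45 [505.99853721 -84.59993317  78.85858417] [495.68591048 -91.42903035  70.38099837] [514.27357544 -73.56642592  84.90915125]
 carrier rect ((450.1448974609375, -32.74873352050781), (228.1636962890625, 312.4326477050781), 86.43828582763672) 2951
  packed 164 [499.8  15.5  39.9] -89.26 [488. -33.  32.] [509.  65.  44.]
  packed 84 [561.8  15.   38.1] 2.22 [522.  10.  32.] [599.  22.  42.]
  packed 89 [562.  -21.2  37.9] 2.75 [524. -26.  32.] [600. -13.  42.]
  packed 18 [ 505.3 -129.5   40.1] 22.15 [ 495. -134.   36.] [ 512. -124.   44.]
(510, 788, 3)
```

View pics/crop.png

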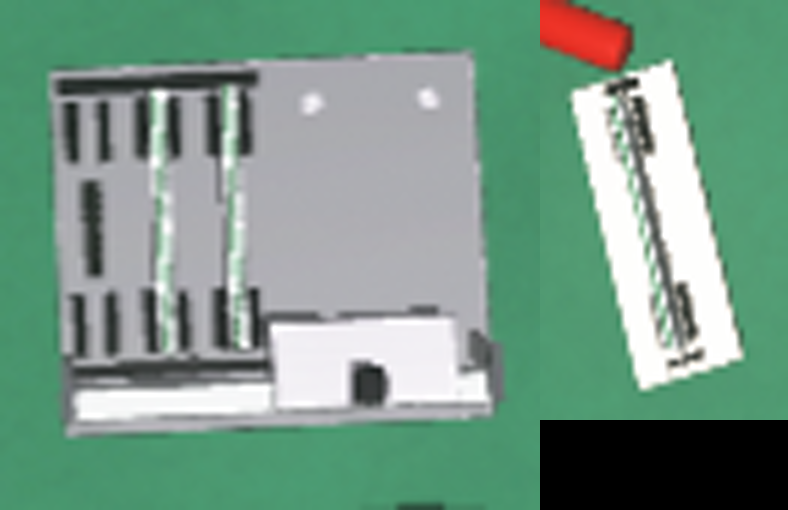

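Free slot is confirmed at +y (liner at crop (92,228)). The module sits in the stand at about (529.5, 315.5), yaw 15.6°. I'll compute the move to hover over it.

```bash
cat >> h.py <<'E'
from scipy.spatial.transform import Rotation as R
def go(xyz,az_deg):
    o=get_obs(); r=R.from_rotvec(o["orientation"]); t=r.inv().apply(np.array(xyz)-o["eef_pos"])
    x=r.apply([1,0,0]); az=np.degrees(np.arctan2(x[1],x[0]))
    d=(az-az_deg+90)%180-90
    print("pos",o["eef_pos"].round(1),"az",az.round(2),"-> shift",t.round(1),"spin",np.radians(d).round(4),"q",o["q"].round(2),"F",o["contact_force"].round(1),"w",round(o["width"]*85.4,1),"grip",o["grip_force"],"t",o["time"],"tips",tips_ahead)
E
python3 -c "
from h import *
go([529.5,315.5,140],15.6)"; python3 -c "import bench,inspect;print(type(bench.tips_ahead))"
```

```text
pos [ 210.  -508.1  255.8] az 22.45 -> shift [ 609.8 -639.   116.8] spin 0.1195 q [-1.39  0.38  1.3   0.    1.46 -0.22] F [-0.1  0.4  0.1] w 85.2 grip 0.0 t 0.1 tips 25.0
<class 'float'>
```

step_arm:
  series:
    - [[610,-639,0],0.12]
    - [[610,-639,0],0.12]
    - [[610,-639,0],0.12]
    - [[610,-639,0],0.12]
    - [[610,-639,0],0.12]
    - [[610,-639,0],0.12]
    - [[610,-639,0],0.12]
    - [[610,-639,0],0.12]
    - [[610,-639,0],0.12]
    - [[610,-639,0],0.12]
    - [[610,-639,0],0.12]
    - [[610,-639,0],0.12]
    - [[610,-639,0],0.12]
    - [[610,-639,0],0.12]
    - [[610,-639,0],0.12]
    - [[610,-639,0],0.12]
    - [[610,-639,0],0.12]
    - [[610,-639,0],0.12]
    - [[610,-639,0],0.12]
    - [[610,-639,0],0.12]
  gripper: 40

```text
time: 1.77
eef_pos: [511.7, 270.8, 256.0]
orientation: [3.112, 0.426, -0.001]
contact_force: [1.4, -0.2, 1.1]
width: 0.468
grip_force: 0.0
```

```bash
python3 -c "
from h import *
go([529.5,315.5,120],15.6)"
```

```text
pos [511.7 270.8 256. ] az 15.6 -> shift [ 29.2 -38.3 136. ] spin -0.0 q [ 0.28  0.43  1.21 -0.    1.5   1.58] F [ 1.4 -0.2  1.1] w 40.0 grip 0.0 t 1.7667 tips 25.0
```

step_arm:
  series:
    - [[29,-38,30],0]
    - [[29,-38,70],0]
    - [[29,-38,110],0]
    - [[29,-38,136],0]
    - [[29,-38,136],0]
    - [[29,-38,136],0]
    - [[29,-38,136],0]

```text
time: 2.35
eef_pos: [530.4, 313.1, 122.5]
orientation: [-3.112, -0.425, -0.005]
contact_force: [0.1, -0.4, 0.8]
width: 0.472
grip_force: 0.0
```

```bash
python3 - <<'E'
from h import *
go([529.5,315.5,40],15.6)
c=camera("scene"); i=c["pixels"][90:200,240:380]
cv2.imwrite("pics/s1.png",cv2.resize(i,None,fx=5,fy=5,interpolation=cv2.INTER_CUBIC)[...,::-1])
E
```

```text
pos [530.4 313.1 122.5] az 15.56 -> shift [-0.5 -2.5 82.5] spin -0.0007 q [0.34 0.61 1.3  0.   1.22 1.64] F [ 0.1 -0.4  0.8] w 40.3 grip 0.0 t 2.35 tips 25.0
```

View pics/s1.png

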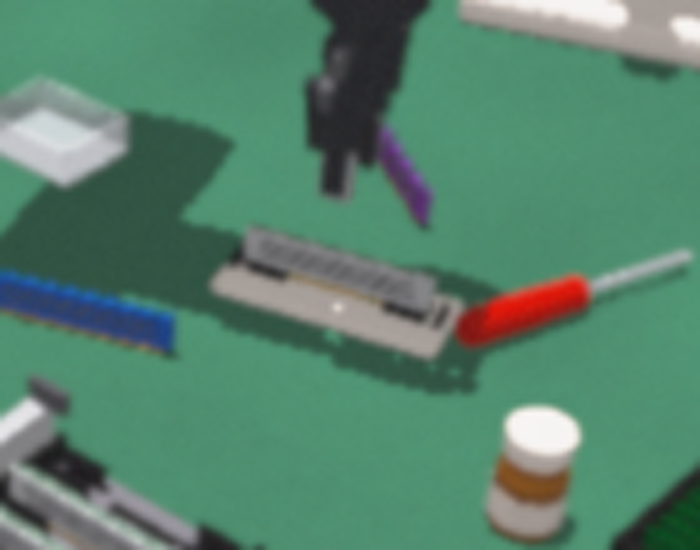

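The open fingers at (345,170) stand over the module's middle at (340,270), so I descend and grip.

step_arm:
  series:
    - [[0,-2,10],0]
    - [[0,-2,30],0]
    - [[0,-2,50],0]
    - [[0,-2,62],0]
    - [[0,-2,72],0]
    - [[0,-2,80],0]
    - [[0,-2,82],0]
    - [[0,-2,82],0]
    - [[0,-2,82],0]
    - [[0,-2,82],0]

```text
time: 3.23
eef_pos: [529.3, 315.0, 39.2]
orientation: [-3.112, -0.425, -0.002]
contact_force: [0.6, 0.2, -0.4]
width: 0.475
grip_force: 0.0
```

step_arm:
  series:
    - [[0,0,0],0]
    - [[0,0,0],0]
    - [[0,0,0],0]
    - [[0,0,0],0]
    - [[0,0,0],0]
    - [[0,0,0],0]
    - [[0,0,0],0]
    - [[0,0,0],0]
    - [[0,0,0],0]
  gripper: 0
  squeeze: 30

```text
time: 3.98
eef_pos: [528.9, 315.3, 38.7]
orientation: [-3.112, -0.426, -0.001]
contact_force: [-1.3, 5.7, 4.6]
width: 0.076
grip_force: 34.9
```

step_arm:
  series:
    - [[0,0,-8],0]
    - [[0,0,-25],0]
    - [[0,0,-50],0]
    - [[0,0,-80],0]
    - [[0,0,-80],0]
    - [[0,0,-80],0]
    - [[0,0,-80],0]

```text
time: 4.57
eef_pos: [528.5, 314.3, 117.7]
orientation: [3.112, 0.425, -0.002]
contact_force: [0.7, 0.6, -1.3]
width: 0.077
grip_force: 34.1
```

```bash
python3 -c "
from h import *
go([531,51.5,119],2.45)"
```

```text
pos [528.5 314.3 117.7] az 15.56 -> shift [-68.1 253.8  -1. ] spin 0.2288 q [ 0.34  0.62  1.31 -0.    1.22  1.64] F [ 0.7  0.6 -1.3] w 6.5 grip 34.140154123306274 t 4.5667 tips 25.0
```

step_arm:
  series:
    - [[-9,32,0],0.05]
    - [[-18,64,0],0.1]
    - [[-27,96,0],0.15]
    - [[-36,128,0],0.2]
    - [[-45,160,0],0.229]
    - [[-54,192,0],0.229]
    - [[-63,224,0],0.229]
    - [[-68,245,0],0.229]
    - [[-68,254,0],0.229]
    - [[-68,254,0],0.229]
    - [[-68,254,0],0.229]
    - [[-68,254,0],0.229]

```text
time: 5.57
eef_pos: [531.2, 53.0, 117.8]
orientation: [-3.141, -0.069, 0.002]
contact_force: [0.5, 0.6, -2.1]
width: 0.074
grip_force: 34.1
```

```bash
python3 - <<'E'
from h import *
go([531,51.5,60],2.45)
for n in("top","scene"):
    c=camera(n); np.savez("d_"+n,**c)
c=dict(np.load("d_scene.npz"))
a=cv2.resize(c["pixels"][110:260,180:310],None,fx=4,fy=4,interpolation=cv2.INTER_CUBIC)
cv2.imwrite("pics/s2.png",a[...,::-1])
E
```

```text
pos [531.2  53.  117.8] az 2.52 -> shift [-0.2  1.6 57.8] spin 0.0012 q [-0.12  0.5   1.55  0.    1.1   1.4 ] F [ 0.5  0.6 -2.1] w 6.3 grip 34.092530608177185 t 5.5667 tips 25.0
```

View pics/s2.png

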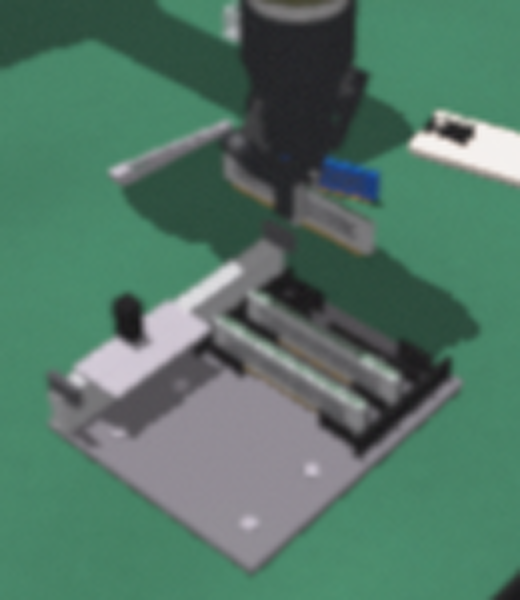

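The scene view shows the module held level at (300,200), with the packed modules below it at +x ends (360,405) and (390,380). Next I'll compare the held and packed modules in the same camera.

```bash
python3 - <<'E'
from h import *
a=np.radians(2.45); ex=np.array([np.cos(a),np.sin(a)]); ey=np.array([-np.sin(a),np.cos(a)])
O=np.array([531.2,53.0])
for n in("scene","top"):
    c=dict(np.load(f"d_{n}.npz")); p=pts(c); val=c["range_z"]>0
    d=p[...,:2]-O; s=d@ex; t=d@ey; Z=p[...,2]
    def rep(nm,m):
        if m.sum()<5: print(n,nm,m.sum());return
        print(n,nm,m.sum(),"s",np.percentile(s[m],[0,2,98,100]).round(1),"t",np.percentile(t[m],[2,25,50,75,98]).round(1),"z",np.percentile(Z[m],[2,50,98]).round(1), "ang",np.degrees(np.polyfit(s[m],t[m],1)[0]).round(2))
    rep("held",val&(abs(t)<12)&(abs(s)<90)&(abs(s)>30)&(Z>85)&(Z<125))
    for k in(1,2): rep(f"packed{k}",val&(abs(t+36*k)<10)&(s>0)&(s<90)&(Z>34)&(Z<44)); rep(f"packed{k} lo",val&(abs(t+36*k)<10)&(s>-40)&(s<90)&(Z>18)&(Z<44))
    # liner: dark strip at z~8 in free slot middle
    hsv=cv2.cvtColor(c["pixels"],cv2.COLOR_RGB2HSV)
c=dict(np.load("c_top.npz"))
p=pts(c); K=c["mtx"]
g=c["pixels"].astype(int).sum(2)
d=p[...,:2]-O; s=d@ex; t=d@ey
# cast all pixels on plane z=8
T=np.linalg.inv(c["view"]); cam=T[:3,3]; ray=p-cam; ray/=np.where(ray[...,2:]==0,1,ray[...,2:]); q=cam+ray*(8-cam[2])
d=q[...,:2]-O; s=d@ex;t=d@ey
m=(abs(s)<32)&(abs(t)<13)&(g<220); print("liner top cam",m.sum(),s[m].mean(),t[m].mean(),s[m].min(),s[m].max(),t[m].min(),t[m].max())
E
```

```text
scene held 175 s [-66.3 -63.4  66.3  67.2] t [-5.9 -4.4 -3.5 -2.5  1.2] z [ 89.2 105.5 122. ] ang 0.58
scene packed1 90 s [ 0.1  1.3 88.2 89.9] t [-43.1 -41.2 -39.9 -37.7 -33.6] z [34.8 39.  41.8] ang 0.15
scene packed1 lo 270 s [-39.8 -37.2  87.9  89.9] t [-44.6 -41.7 -40.6 -38.4 -27.5] z [18.9 33.3 42.2] ang -1.78
scene packed2 92 s [ 0.1  1.5 89.1 89.5] t [-78.7 -76.7 -75.5 -73.7 -70.9] z [34.3 39.3 41.9] ang 0.26
scene packed2 lo 261 s [-39.9 -37.8  87.4  89.5] t [-80.3 -77.4 -76.4 -74.5 -64.4] z [18.4 34.1 42.4] ang -1.93
top held 19 s [-55.2 -54.3 -32.6 -32.4] t [-2.8 -1.7 -0.3  2.   4. ] z [103.1 119.  123.8] ang 9.12
top packed1 8 s [80.5 80.9 89.3 89.4] t [-39.4 -36.8 -35.3 -33.7 -33.5] z [35.5 39.2 40.6] ang -13.35
top packed1 lo 14 s [-39.7 -38.9  89.3  89.4] t [-39.7 -36.9 -35.2 -33.5 -27.5] z [32.2 38.9 42.3] ang -4.14
top packed2 14 s [60.5 61.2 87.7 87.8] t [-75.3 -74.9 -72.9 -72.3 -69.7] z [36.5 39.3 41.9] ang 9.36
top packed2 lo 72 s [-39.5 -39.1  88.9  89.8] t [-81.5 -78.5 -75.  -71.8 -63.9] z [18.9 37.2 42.9] ang -0.09
liner top cam 37 -2.788476852438797 -0.7027815718836319 -19.254770224685085 21.873750607961963 -12.82360827284702 9.91902683345319
```

```bash
python3 - <<'E'
from h import *
a=np.radians(2.45); ex=np.array([np.cos(a),np.sin(a)]); ey=np.array([-np.sin(a),np.cos(a)])
O=np.array([531.2,53.0])
for n in("top","scene"):
    c=dict(np.load(f"c_{n}.npz")); p=pts(c); T=np.linalg.inv(c["view"]); cam=T[:3,3]; r=p-cam; r/=np.where(r[...,2:]==0,1,r[...,2:])
    hsv=cv2.cvtColor(c["pixels"],cv2.COLOR_RGB2HSV).astype(int)
    def cast(z):
        d=(cam+r*(z-cam[2]))[...,:2]-O; return d@ex,d@ey
    s,t=cast(8)
    for lo,hi in((-140,-120),(-170,-145)): # bare plate +x edge
        for b in range(50,110,4):
            m=(t>lo)&(t<hi)&(s>=b)&(s<b+4)
            if m.sum(): print(n,"plate",lo,b,"S",hsv[m][:,1].mean().round(),end=";")
    print()
    s,t=cast(40)
    for k in(1,2):
        for b in range(54,84,3):
            m=(abs(t+36*k+1)<2.5)&(s>=b)&(s<b+3)
            if m.sum(): print(n,"pk",k,b,"V",hsv[m][:,2].mean().round(),end=";")
        print()
E
```

```text
top plate -140 50 S 7.0;top plate -140 54 S 7.0;top plate -140 58 S 8.0;top plate -140 62 S 8.0;top plate -140 66 S 8.0;top plate -140 70 S 8.0;top plate -140 74 S 8.0;top plate -140 78 S 10.0;top plate -140 82 S 10.0;top plate -140 86 S 10.0;top plate -140 90 S 6.0;top plate -140 94 S 6.0;top plate -140 98 S 6.0;top plate -140 102 S 7.0;top plate -140 106 S 7.0;top plate -170 50 S 7.0;top plate -170 54 S 7.0;top plate -170 58 S 8.0;top plate -170 62 S 9.0;top plate -170 66 S 8.0;top plate -170 70 S 8.0;top plate -170 74 S 8.0;top plate -170 78 S 8.0;top plate -170 82 S 9.0;top plate -170 86 S 9.0;top plate -170 90 S 8.0;top plate -170 94 S 7.0;top plate -170 98 S 6.0;top plate -170 102 S 7.0;top plate -170 106 S 7.0;
top pk 1 54 V 208.0;top pk 1 57 V 184.0;top pk 1 60 V 182.0;top pk 1 63 V 194.0;top pk 1 66 V 214.0;top pk 1 69 V 191.0;top pk 1 72 V 184.0;top pk 1 75 V 177.0;top pk 1 78 V 186.0;top pk 1 81 V 231.0;
top pk 2 54 V 200.0;top pk 2 57 V 163.0;top pk 2 60 V 192.0;top pk 2 63 V 198.0;top pk 2 66 V 190.0;top pk 2 69 V 184.0;top pk 2 72 V 188.0;top pk 2 75 V 188.0;top pk 2 78
[... 586 characters left out ...]
70 70 S 15.0;scene plate -170 74 S 15.0;scene plate -170 78 S 15.0;scene plate -170 82 S 14.0;scene plate -170 86 S 15.0;scene plate -170 90 S 15.0;scene plate -170 94 S 14.0;scene plate -170 98 S 14.0;scene plate -170 102 S 15.0;scene plate -170 106 S 14.0;
scene pk 1 54 V 158.0;scene pk 1 57 V 149.0;scene pk 1 60 V 170.0;scene pk 1 63 V 162.0;scene pk 1 66 V 174.0;scene pk 1 69 V 160.0;scene pk 1 72 V 160.0;scene pk 1 75 V 167.0;scene pk 1 78 V 176.0;scene pk 1 81 V 168.0;
scene pk 2 54 V 175.0;scene pk 2 57 V 172.0;scene pk 2 60 V 168.0;scene pk 2 63 V 162.0;scene pk 2 66 V 161.0;scene pk 2 69 V 168.0;scene pk 2 72 V 175.0;scene pk 2 75 V 174.0;scene pk 2 78 V 170.0;scene pk 2 81 V 166.0;
```

```bash
python3 - <<'E'
from h import *
a=np.radians(2.45); ex=np.array([np.cos(a),np.sin(a)]); ey=np.array([-np.sin(a),np.cos(a)])
O=np.array([531.2,53.0])
for n in("top","scene"):
    c=dict(np.load(f"c_{n}.npz")); c["range_z"]=np.full_like(c["range_z"],1000.); p=pts(c); cam=np.linalg.inv(c["view"])[:3,3]; r=p-cam
    down=r[...,2]<-50; r=r/r[...,2:]
    hsv=cv2.cvtColor(c["pixels"],cv2.COLOR_RGB2HSV).astype(int)
    def cast(z):
        d=(cam+r*(z-cam[2]))[...,:2]-O; return d@ex,d@ey
    def prof(nm,ch,m0,u,rng,st):
        print(n,nm,[(b,int(hsv[m][:,ch].mean())) for b in range(*rng,st) for m in [down&m0&(u>=b)&(u<b+st)] if m.any()])
    s,t=cast(8)
    prof("plate +x S",1,(t>-180)&(t<-120),s,(74,98),3)
    if n=="top": prof("liner V along t",2,abs(s)<15,t,(-12,13),2); prof("liner V along s",2,abs(t+1)<2,s,(-36,36),3); prof("plate +y S",1,(s>0)&(s<60),t,(10,28),2)
    s,t=cast(40)
    for k in(1,2): prof(f"pk{k}",2,abs(t+36*k+1)<2.5,s,(54,84),3)
E
```

```text
top plate +x S [(74, 8), (77, 8), (80, 8), (83, 9), (86, 9), (89, 8), (92, 7), (95, 6)]
top liner V along t [(-12, 97), (-10, 75), (-8, 76), (-6, 119), (-4, 166), (-2, 179), (0, 171), (2, 170), (4, 129), (6, 44), (8, 89), (10, 107), (12, 173)]
top liner V along s [(-36, 247), (-33, 247), (-30, 232), (-27, 119), (-24, 164), (-21, 68), (-18, 61), (-15, 174), (-12, 180), (-9, 180), (-6, 180), (-3, 180), (0, 181), (3, 180), (6, 180), (12, 181), (15, 180), (18, 180), (21, 180), (24, 179), (27, 179), (30, 146), (33, 61)]
top plate +y S [(10, 8), (12, 8), (14, 10), (16, 23), (18, 92), (20, 129), (22, 130), (24, 129), (26, 130)]
top pk1 [(54, 208), (57, 184), (60, 182), (63, 193), (66, 213), (69, 191), (72, 183), (75, 177), (78, 186), (81, 231)]
top pk2 [(54, 199), (57, 163), (60, 192), (63, 197), (66, 190), (69, 184), (72, 187), (75, 188), (78, 191), (81, 231)]
scene plate +x S [(74, 14), (77, 15), (80, 14), (83, 14), (86, 15), (89, 14), (92, 14), (95, 13)]
scene pk1 [(54, 158), (57, 149), (60, 170), (63, 162), (66, 174), (69, 160), (72, 160), (75, 167), (78, 176), (81, 168)]
scene pk2 [(54, 175), (57, 172), (60, 168), (63, 162), (66, 161), (69, 168), (72, 175), (75, 174), (78, 170), (81, 166)]
```

My crop windows cut the carrier at x=600, so its centre must lie further out. I'll redo this with wider windows.

```bash
python3 - <<'E'
from h import *
a=np.radians(2.45); ex=np.array([np.cos(a),np.sin(a)]); ey=np.array([-np.sin(a),np.cos(a)])
O=np.array([531.2,53.0])
for n in("top","scene"):
    c=dict(np.load(f"c_{n}.npz")); P0=pts(c); val=c["range_z"]>0
    d=P0[...,:2]-O; s0=d@ex; t0=d@ey; Z=P0[...,2]
    for k in(1,2):
        m=val&(abs(t0+36*k+1)<9)&(s0>25)&(s0<135)&(Z>35)&(Z<44)
        print(n,"pk",k,m.sum(),"s",np.percentile(s0[m],[0,2,98,100]).round(1),"t",np.median(t0[m]).round(2),"line t at s=70, deg:",np.polyval(np.polyfit(s0[m],t0[m],1),70).round(2),(np.degrees(np.polyfit(s0[m],t0[m],1)[0])).round(2))
    c["range_z"]=np.full_like(c["range_z"],1000.); p=pts(c); cam=np.linalg.inv(c["view"])[:3,3]; r=p-cam
    down=r[...,2]<-50; r=r/r[...,2:]
    hsv=cv2.cvtColor(c["pixels"],cv2.COLOR_RGB2HSV).astype(int)
    def cast(z):
        d=(cam+r*(z-cam[2]))[...,:2]-O; return d@ex,d@ey
    def prof(nm,ch,m0,u,rng,st):
        print(n,nm,[(b,int(hsv[m][:,ch].mean())) for b in range(*rng,st) for m in [down&m0&(u>=b)&(u<b+st)] if m.any()])
    s,t=cast(8)
    prof("plate +x S",1,(t>-180)&(t<-120),s,(140,170),3)
    prof("plate +y S",1,(s>30)&(s<110),t,(10,28),2)
    m=down&(abs(s-70)<32)&(abs(t)<10)&(hsv[...,2]<90); print("liner",m.sum(),s[m].mean(),t[m].mean(),s[m].min(),s[m].max(),t[m].min(),t[m].max(),np.degrees(np.polyfit(s[m],t[m],1)[0]))
    s,t=cast(40)
    for k in(1,2): prof(f"pk{k}",2,abs(t+36*k+1)<2.5,s,(120,150),3)
E
```

```text
top pk 1 67 s [ 25.8  27.  119.1 120.1] t -36.01 line t at s=70, deg: -35.95 -0.5
top pk 2 68 s [ 27.2  28.3 120.  121.6] t -71.87 line t at s=70, deg: -71.96 -0.49
top plate +x S [(140, 125), (143, 130), (146, 131), (149, 131), (152, 131), (155, 131), (158, 132), (161, 132), (164, 132), (167, 132)]
top plate +y S [(10, 8), (12, 8), (14, 11), (16, 26), (18, 94), (20, 129), (22, 130), (24, 130), (26, 130)]
liner 41 69.08228723387117 -1.176698016583098 39.7369284832712 101.64960757950433 -9.297661492231807 9.535527609193487 2.4621125577180627
top pk1 [(120, 77), (123, 54), (126, 79), (129, 146), (132, 177), (135, 126), (138, 144), (141, 145), (144, 146), (147, 145)]
top pk2 [(120, 159), (123, 57), (126, 53), (129, 169), (132, 136), (135, 147), (138, 147), (141, 149), (144, 148), (147, 148)]
scene pk 1 91 s [ 25.1  27.4 121.1 122. ] t -39.49 line t at s=70, deg: -39.05 -0.13
scene pk 2 98 s [ 25.2  27.8 122.2 123.3] t -76.07 line t at s=70, deg: -75.2 -0.27
scene plate +x S [(140, 17), (143, 80), (146, 112), (149, 117), (152, 117), (155, 117), (158, 116), (161, 117), (164, 117), (167, 117)]
scene plate +y S [(10, 14), (12, 13), (14, 15), (16, 29), (18, 54), (20, 85), (22, 104), (24, 112), (26, 115)]
liner 39 76.8754517326308 1.1261338700957446 38.62278322253895 101.47438934088414 -4.184216318700626 9.25110232291483 3.3975403755495965
scene pk1 [(120, 155), (123, 87), (126, 98), (129, 72), (132, 86), (135, 52), (138, 35), (141, 33), (144, 41), (147, 63)]
scene pk2 [(120, 165), (123, 121), (126, 103), (129, 100), (132, 85), (135, 60), (138, 35), (141, 33), (144, 44), (147, 65)]
```

```bash
python3 -c "
from h import *
go([587.2,54.7,64],2.1)"
```

```text
pos [531.3  53.1 118.1] az 2.55 -> shift [55.9  0.9 54.1] spin 0.0078 q [-0.12  0.5   1.55  0.    1.1   1.4 ] F [ 0.3  0.2 -0.2] w 6.3 grip 34.09388601779938 t 5.6667 tips 25.0
```

step_arm:
  series:
    - [[20,1,0],0.008]
    - [[40,1,0],0.008]
    - [[56,1,0],0.008]
    - [[56,1,10],0.008]
    - [[56,1,30],0.008]
    - [[56,1,45],0.008]
    - [[56,1,54],0.008]
    - [[56,1,54],0.008]
    - [[56,1,54],0.008]
    - [[56,1,54],0.008]

```text
time: 6.5
eef_pos: [587.8, 53.5, 65.1]
orientation: [3.141, 0.055, 0.002]
contact_force: [0.5, -1.1, -1.7]
width: 0.074
grip_force: 34.1
```

```bash
python3 - <<'E'
from h import *
go([587.2,54.7,37],2.1)
c=camera("scene"); np.savez("e_scene",**c); c2=camera("top"); np.savez("e_top",**c2)
a=cv2.resize(c["pixels"][130:230,190:310],None,fx=5,fy=5,interpolation=cv2.INTER_CUBIC)
cv2.imwrite("pics/s3.png",a[...,::-1])
o=get_obs(); b=np.radians(2.1); ex=np.array([np.cos(b),np.sin(b)]); ey=np.array([-ex[1],ex[0]])
for n,c in(("scene",c),("top",c2)):
    p=pts(c); d=p[...,:2]-o["eef_pos"][:2]; s=d@ex;t=d@ey;Z=p[...,2]; val=c["range_z"]>0
    def rep(nm,m):
        if m.sum()>5: print(n,nm,m.sum(),"s",np.percentile(s[m],[1,99]).round(1),"t",np.percentile(t[m],[5,50,95]).round(1),"z",np.percentile(Z[m],[2,98]).round(1),"deg",np.degrees(np.polyfit(s[m],t[m],1)[0]).round(2))
    rep("held top",val&(abs(t)<9)&(abs(abs(s)-45)<30)&(Z>60)&(Z<70))
    rep("held face",val&(abs(t)<9)&(abs(abs(s)-45)<30)&(Z>44)&(Z<60))
    for k in(1,2):
        rep(f"pk{k} top",val&(abs(t+36*k)<9)&(abs(abs(s)-45)<30)&(Z>35)&(Z<45))
        rep(f"pk{k} face",val&(abs(t+36*k)<9)&(abs(s)<33)&(Z>20)&(Z<36))
E
```

```text
pos [587.8  53.5  65.1] az 2.02 -> shift [-0.6 -1.2 28.1] spin -0.0015 q [-0.11  0.64  1.44  0.    1.06  1.43] F [ 0.5 -1.1 -1.7] w 6.4 grip 34.08551037311554 t 6.5 tips 25.0
scene held top 69 s [-10.3  67.1] t [-5.8 -3.7  1.5] z [60.5 69.8] deg 0.15
scene held face 106 s [-65.   67.1] t [-5.7 -4.3 -2.1] z [44.7 59. ] deg 0.16
scene pk1 top 99 s [-65.9  66. ] t [-39.9 -37.7 -33.3] z [35.3 42.5] deg 0.02
scene pk1 face 76 s [-30.1  32.7] t [-40.3 -39.  -37.6] z [20.2 34.9] deg 0.05
scene pk2 top 102 s [-64.4  65.8] t [-76.  -73.7 -69.1] z [35.2 41.8] deg 0.22
scene pk2 face 77 s [-31.7  31.4] t [-76.2 -75.2 -73.5] z [20.1 35.3] deg 0.04
top pk2 top 39 s [-65.3 -17. ] t [-72.9 -69.9 -66.7] z [35.2 42.9] deg 0.67
top pk2 face 7 s [-25.3   6.8] t [-72.5 -71.4 -66. ] z [27.5 35.5] deg -5.45
```

View pics/s3.png

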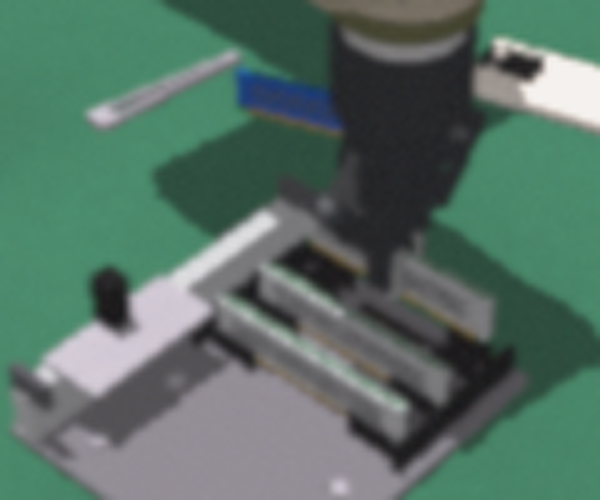

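The module is held above the free slot, its end at (490,310). The relative measure says to shift 1.2 mm to +y and 0.7 mm to -x, then descend slowly.

step_arm:
  series:
    - [[-0.7,-1.2,0],0]
    - [[-0.7,-1.2,3],0]
    - [[-0.7,-1.2,6],0]
    - [[-0.7,-1.2,8],0]
    - [[-0.7,-1.2,10],0]
    - [[-0.7,-1.2,12],0]
    - [[-0.7,-1.2,14],0]
    - [[-0.7,-1.2,15],0]
    - [[-0.7,-1.2,15],0]

```text
time: 7.35
eef_pos: [586.7, 54.5, 49.0]
orientation: [-3.141, -0.055, 0.001]
contact_force: [-0.7, -0.1, -0.0]
width: 0.075
grip_force: 34.1
```

step_arm:
  series:
    - [[0,0,2],0]
    - [[0,0,4],0]
    - [[0,0,6],0]
    - [[0,0,8],0]
    - [[0,0,9],0]
    - [[0,0,10],0]
    - [[0,0,10],0]

```text
time: 7.93
eef_pos: [586.7, 54.5, 39.1]
orientation: [-3.141, -0.055, 0.0]
contact_force: [-1.0, -0.7, -0.5]
width: 0.071
grip_force: 34.1
```

step_arm:
  series:
    - [[0,0,0.6],0]
    - [[0,0,1.2],0]
    - [[0,0,1.8],0]
    - [[0,0,2.3],0]
    - [[0,0,2.3],0]
    - [[0,0,2.3],0]

```text
time: 8.43
eef_pos: [586.8, 54.4, 37.0]
orientation: [-3.141, -0.055, 0.0]
contact_force: [0.1, 0.0, -0.4]
width: 0.077
grip_force: 34.1
```

step_arm:
  series:
    - [[0,0,0.5],0]
    - [[0,0,1.0],0]
    - [[0,0,1.5],0]
    - [[0,0,1.5],0]
    - [[0,0,1.5],0]

```text
time: 8.85
eef_pos: [586.9, 54.5, 36.6]
orientation: [3.141, 0.055, 0.001]
contact_force: [-2.8, -0.4, 8.7]
width: 0.075
grip_force: 35.6
```

step_arm:
  series:
    - [[0,0,0],0]
    - [[0,0,0],0]
    - [[0,0,0],0]
    - [[0,0,0],0]
    - [[0,0,0],0]
    - [[0,0,0],0]
  gripper: 22

```text
time: 9.35
eef_pos: [586.8, 54.5, 35.4]
orientation: [-3.141, -0.055, 0.0]
contact_force: [0.6, 0.1, 0.3]
width: 0.263
grip_force: 0.0
```

step_arm:
  series:
    - [[0,0,-5],0]
    - [[0,0,-15],0]
    - [[0,0,-30],0]
    - [[0,0,-60],0]
    - [[0,0,-95],0]
    - [[0,0,-110],0]
    - [[0,0,-110],0]
    - [[0,0,-110],0]

```text
time: 10.02
eef_pos: [586.9, 54.5, 146.7]
orientation: [3.141, 0.055, 0.003]
contact_force: [-0.3, 0.2, -1.3]
width: 0.256
grip_force: 0.0
```

```bash
python3 - <<'E'
from h import *
b=np.radians(2.1); ex=np.array([np.cos(b),np.sin(b)]); ey=np.array([-ex[1],ex[0]]); O=np.array([586.8,54.5])
go([500,-83,120],92.1)
for n in("scene","top"):
    c=camera(n); p=pts(c); d=p[...,:2]-O; s=d@ex;t=d@ey;Z=p[...,2]; val=c["range_z"]>0
    for k in(0,1,2):
        m=val&(abs(t+36*k)<9)&(abs(abs(s)-45)<30)&(Z>32)&(Z<50)
        if m.sum()>5: print(n,k,m.sum(),s[m].min(),s[m].max(),np.median(t[m]),np.percentile(Z[m],[50,90,98]))
    m=val&(s>-130)&(s<-60)&(t<-60)&(t>-220)&(Z>68)&(Z<90)
    print(n,"grip",m.sum(),p[m].mean(0),np.median(p[m],0),"s",np.percentile(s[m],[2,98]),"t",np.percentile(t[m],[2,98]))
    m=val&(s>-130)&(s<-30)&(t<-40)&(t>-240)&(Z>45)&(Z<51); print(" bar",np.percentile(s[m],[2,98]),np.percentile(t[m],[2,98]))
    if n=="scene": cv2.imwrite("pics/s4.png",cv2.resize(c["pixels"][130:230,190:310],None,fx=5,fy=5,interpolation=cv2.INTER_CUBIC)[...,::-1])
E
```

```text
pos [586.9  54.5 146.7] az 1.99 -> shift [-91.7 134.4  26.6] spin 1.5689 q [-0.11  0.54  1.35  0.    1.24  1.43] F [-0.3  0.2 -1.3] w 21.9 grip 0.0 t 10.0167 tips 25.0
scene 0 122 -65.412324929769 67.61512329524754 -3.4208813153667776 [38.40936804 40.94322503 42.14130122]
scene 1 123 -66.61564957055889 66.75562631831376 -39.18234197054298 [38.6376352  40.94929851 41.74018891]
scene 2 120 -65.04585635876496 67.11832922709577 -75.06099992683252 [38.65209082 40.94992028 41.9382183 ]
scene grip 53 [506.26803974 -85.08302112  77.41358604] [506.87813928 -85.59256686  78.89947783] s [-95.94738709 -79.21955626] t [-143.14265271 -127.89558526]
 bar [-95.98724836 -54.32961002] [-198.41175108  -91.50434656]
top 0 20 -40.11690042415719 -15.11481605633283 0.3550085296945945 [37.89979412 40.69185789 42.05640763]
top 2 42 -64.52328706853487 17.20933282686895 -71.018898455646 [38.22204401 41.65794786 43.51726703]
top grip 31 [502.88968022 -80.34216795  81.02544324] [501.89913006 -80.32469725  82.0545657 ] s [-96.76994199 -81.11190123] t [-137.61713135 -125.87354228]
 bar [-96.09764576 -55.97392254] [-186.31823307  -87.42497904]
```

View pics/s4.png

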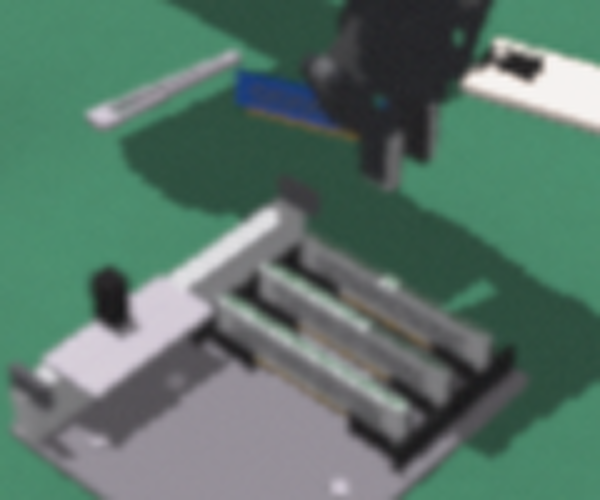

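The module sits level with its neighbours, all tops at about 40 mm. The grip is at (112,295) in the crop, about (503.8, -82.6). I'll grip it across y.

step_arm:
  series:
    - [[-20,30,0],0]
    - [[-40,60,0],0]
    - [[-60,90,0],0]
    - [[-80,120,0],0]
    - [[-88,134,0],0]
    - [[-88,134,10],0]
    - [[-88,134,25],0]
    - [[-88,134,25],0]
    - [[-88,134,25],0]
  gripper: 50

```text
time: 10.87
eef_pos: [502.9, -82.3, 119.5]
orientation: [-3.14, -0.055, 0.005]
contact_force: [0.5, -0.8, 0.5]
width: 0.583
grip_force: 0.0
```

```bash
python3 - <<'E'
from h import *
go([503.8,-82.6,88],2.1)
E
```

```text
pos [502.9 -82.3 119.5] az 1.99 -> shift [ 1.   0.4 31.5] spin -0.0019 q [-0.39  0.46  1.61  0.    1.07  1.14] F [ 0.5 -0.8  0.5] w 49.8 grip 0.0 t 10.8667 tips 25.0
```

step_arm:
  series:
    - [[2,0,10],0]
    - [[2,0,20],0]
    - [[2,0,28],0]
    - [[2,0,31],0]
    - [[2,0,31],0]
    - [[2,0,31],0]

```text
time: 11.37
eef_pos: [505.7, -82.4, 89.6]
orientation: [3.141, 0.055, 0.0]
contact_force: [-0.1, 0.1, -0.2]
width: 0.585
grip_force: 0.0
```

step_arm:
  series:
    - [[0,0,0],0]
    - [[0,0,0],0]
    - [[0,0,0],0]
    - [[0,0,0],0]
    - [[0,0,0],0]
    - [[0,0,0],0]
    - [[0,0,0],0]
    - [[0,0,0],0]
  gripper: 0
  squeeze: 30

```text
time: 12.03
eef_pos: [505.7, -82.5, 90.0]
orientation: [3.141, 0.055, 0.001]
contact_force: [-1.1, 0.8, 5.5]
width: 0.173
grip_force: 33.7
```

step_arm:
  series:
    - [[0,-3,0],0]
    - [[0,-8,0],0]
    - [[0,-13,0],0]
    - [[0,-18,0],0]
    - [[0,-23,0],0]
    - [[0,-28,0],0]
    - [[0,-33,0],0]
    - [[0,-38,0],0]
    - [[0,-43,0],0]
    - [[0,-48,0],0]
    - [[0,-53,0],0]
    - [[0,-58,0],0]
    - [[0,-63,0],0]
    - [[0,-68,0],0]
    - [[0,-73,0],0]
    - [[0,-78,0],0]
    - [[0,-82,0],0]
    - [[0,-85,0],0]
    - [[0,-87,0],0]
    - [[0,-88,0],0]

```text
time: 13.7
eef_pos: [502.3, 5.3, 90.0]
orientation: [3.14, 0.056, 0.0]
contact_force: [-2.4, -2.2, 6.8]
width: 0.176
grip_force: 33.9
```

Now I creep toward the stop.

step_arm:
  series:
    - [[0,-1.5,0],0]
    - [[0,-3,0],0]
    - [[0,-4.5,0],0]
    - [[0,-6,0],0]
    - [[0,-7.5,0],0]
    - [[0,-9,0],0]
    - [[0,-10,0],0]
    - [[0,-10,0],0]

```text
time: 14.37
eef_pos: [502.0, 14.4, 90.0]
orientation: [3.139, 0.056, -0.0]
contact_force: [-4.0, -6.9, 7.0]
width: 0.175
grip_force: 33.9
```

step_arm:
  series:
    - [[0,-1,0],0]
    - [[0,-2,0],0]
    - [[0,-3,0],0]
    - [[0,-3,0],0]
    - [[0,-3,0],0]

```text
time: 14.78
eef_pos: [502.0, 14.8, 90.0]
orientation: [3.134, 0.056, -0.001]
contact_force: [-5.9, -24.2, 5.1]
width: 0.176
grip_force: 33.7
```

step_arm:
  series:
    - [[0,0,0],0]
    - [[0,0,0],0]
    - [[0,1,0],0]
    - [[0,3,0],0]
    - [[0,3,0],0]
    - [[0,3,0],0]
    - [[0,3,0],0]
  gripper: 45

```text
time: 15.37
eef_pos: [502.1, 15.6, 89.5]
orientation: [-3.141, -0.055, 0.0]
contact_force: [0.3, -0.6, -0.3]
width: 0.525
grip_force: 0.0
```

step_arm:
  series:
    - [[0,0,-8],0]
    - [[0,0,-25],0]
    - [[0,0,-60],0]
    - [[0,0,-100],0]
    - [[0,0,-130],0]
    - [[0,0,-130],0]
    - [[0,0,-130],0]

```text
time: 15.95
eef_pos: [502.4, 15.6, 221.3]
orientation: [3.14, 0.055, 0.006]
contact_force: [-0.8, -0.2, -0.5]
width: 0.528
grip_force: 0.0
```

```bash
python3 - <<'E'
from h import *
go([500,0,200],2)
b=np.radians(2.1); ex=np.array([np.cos(b),np.sin(b)]); ey=np.array([-ex[1],ex[0]]); O=np.array([586.8,54.5])
c=camera("scene"); p=pts(c); d=p[...,:2]-O; s=d@ex;t=d@ey;Z=p[...,2]; val=c["range_z"]>0
for k in(0,1,2):
    m=val&(abs(t+36*k)<9)&(s>-45)&(s<75)&(Z>32)&(Z<46); print(k,m.sum(),s[m].max(),np.median(t[m]),np.percentile(Z[m],[50,98]))
m=val&(s>-130)&(s<-60)&(t<40)&(t>-220)&(Z>68)&(Z<84); print("grip t",np.percentile(t[m],[2,50,98]))
cv2.imwrite("pics/s5.png",cv2.resize(c["pixels"][100:230,180:350],None,fx=4,fy=4,interpolation=cv2.INTER_CUBIC)[...,::-1])
E
```

```text
pos [502.4  15.6 221.3] az 2.01 -> shift [-3.1 15.4 21.3] spin 0.0001 q [-0.2   0.33  1.49  0.    1.32  1.33] F [-0.8 -0.2 -0.5] w 45.1 grip 0.0 t 15.95 tips 25.0
0 131 67.94863997694455 -3.2978204172526993 [38.52946488 41.76978215]
1 140 67.33807353445958 -39.40521175590986 [38.87868079 42.29355818]
2 136 66.78299081308417 -75.16065707091897 [38.58658898 42.08419345]
grip t [-47.6815385  -42.17310016 -33.00476226]
```

View pics/s5.png

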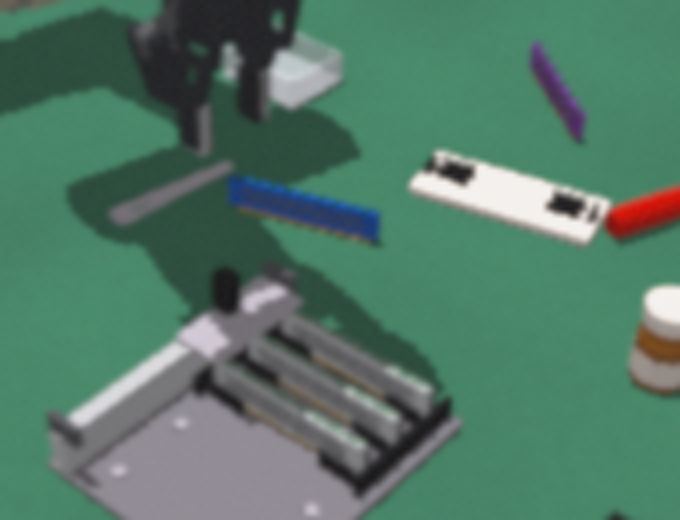

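The bar covers the -x ends of all three modules, with the grip at (226,288), and the three modules stand level. Pushing on at the stop raised the force to 24 N with no further travel. Handing in.

```bash
python3 -c "
from bench import job_done
print(job_done())"
```

```text
the job is handed in; nothing more can be done
None
```

The module is seated in the free slot, level with its two neighbours, and the lock bar is slid to its end stop; I handed the job in at about 16 s of the 51 s allowed, with the arm clear of everything.

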